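Heft the cartons and tray the full one

ROBOT

A 6-joint arm with a two-finger parallel gripper is mounted at the origin on the work surface. World frame = base frame: x ahead of the robot, y to its left, z up, the work surface at z = 0. Lengths are in m, angles in rad, forces in N, time in s.
With the tool pointing down it reaches from about 0.35 to 0.975 m from the base axis. Payload 7.1 kg.
Tool frame: the origin (TCP) lies at the centre of the arm's flange, where the gripper is bolted on; the fingertips stand 182 mm ahead of it and the grasp point (between the pads) lies 163 mm ahead of it (finger_overhang is the distance from the TCP to the fingertips, in m); z points along the fingers, y is the direction in which the jaws open and shut (so a half turn about z gives the same grasp; the last joint's range is limited). The gripper opens to 88 mm and grips with 3 to 60 N. Pads are 20 mm wide; open, the fingers measure 115 mm over their backs; the gripper's body (75 mm by 178 mm) begins 61 mm behind the grasp point.
Start: joints at [-1.166, 0.423, 1.63, -0, 1.089, -0.019], TCP at [0.257, -0.57, 0.405] pointing down, gripper open.
Joint ranges: [-3, 3], [-0.9, 2.11], [0.09, 2.58], [-1.31, 4.45], [0.11, 2.69], [-2.54, 2.54]. Speed limits (rad/s): [2.39, 2.39, 3.01, 3.14, 3.14, 3.14].

INTERFACE

Orientations are given as a unit quaternion [x, y, z, w].
In Python, from plant import * gives the robot as it stands.
- The arm moves only by the tool apply_moves, never from a script. Its argument "rows" is a list of rows, each an object with "delta_rot": the turn, a rotation vector about the tool's x, y, z in degrees, a list of three; "xyz": the shift along the tool's x, y, z in mm, a list of three; "jaw": the finger opening in mm, from 0 to 87.8. In form: [{"delta_rot": [wx, wy, wz], "xyz": [tx, ty, tz], "jaw": jaw}, ...]. A call has exactly 10 rows; each row shifts and turns the pose as measured when the row begins, along the tool's axes as they then stand; what a row does not reach is not made up. A row lasts 1/8 s, in which the tool goes at most 62.5 mm and 10.7 degrees, less where a joint would pass 70% of its speed; a pose out of reach is approached as far as the arm can. A call with a gripper value outside its range is refused whole. The fingers move at their own pace and stop on an object; the grip force is fixed at half the most. Time passes only in rows, so rows that do not move let the fingers close, or fill a call up. It gives the time, the measured TCP pose, the force and the opening at its end, in the units of the state.
- get_obs(): the state, without advancing time (a new reading comes with each control period).
- capture(name): name is "side" or "top"; returns a dict with "image" (420x560x3 uint8, red, green, blue), "z_map" (420x560 float32, m along the optical axis (not along the pixel's ray), 0 where there is no reading), "fov_y" (degrees; the focal length in pixels is half the picture's height over the tangent of half this angle, whatever the lens; pixels are square), "cx", "cy" (the principal point, pixels), "xyz" and "attitude" of the camera in the world. Camera axes: x right, y down, z forward; pixel columns grow to the right and rows downward; lengths in m; the calibration is good to about 2 mm. A picture is of the moment at which its call begins.
- close_job(): hands the job in, once; it reports no verdict.
Trained networks look in the newest picture that a camera, given by its name, has taken for a name from the list of things; names that differ only in an ending like _2 or _b are one class to them, and where a whole thing is asked for, a point or a joint stands for the part that bears it (a point fixed in the world has none). Each returns a list of dicts, best first, with "confidence" (0 to 1); they miss things now and then, are a little off and sometimes report something else, mostly with a low value. They report only what shows in the picture. A call takes as long as a camera call.
- find_in(camera, name): "position" ([x, y, z] in m, in world coordinates, good to about 4 mm: the middle of the surface that is visible of it).
- silhouettes(camera, name): "pixels" (420x560 bool, what is visible of it).
The state is a dict: "time": time; "q": joint angles; "dq": joint speeds; "joint_torque": joint torques, N m; "position": TCP position; "orientation": TCP orientation; "force": force on the tool from outside, world axes, zero at the start; "wrist_torque": the same for the moment, N m; "finger_gap": finger opening in m.
Only numpy, scipy, OpenCV 4.12 (cv2) and the standard library are available. Lean on these libraries where they do the work, as an engineer would, in place of code of your own. Each camera call takes 0.05 s, during which the arm holds its last target. There are 200 camera calls.

TASK

Three taped cartons lie under the bench shelf: one still holds its full jar of steel sinkers, the jars in the other two are empty. Pinch a carton's near end and raise it slightly, the far end still resting on the bench, to feel which is heavy; then draw the heavy one out and set it down gently inside the steel tray, the right way up and flat on the tray's floor. Leave the two light cartons lying where they were, never tip a carton steeply, and do not knock the shelf or disturb the bottles and the beaker.

Things in the scene. Friction and masses are not known exactly. Their poses are not given: they have to be found in the camera images.
- carton_a: one of three identical closed taped cardboard cartons, 180 x 62 x 65 mm high, side by side 130 mm apart under the shelf, near ends out 24 to 40 mm in front of it. Origin: centre of underside; x along the length, away from the robot; z up. Full or empty at random: the full one weighs 0.53 to 0.7 kg, an empty one 0.13 to 0.15, balanced at mid-length: one end takes about half. Stiff: pinch at up to 40 N.
- carton_a_near (a point): middle of the lower edge of carton_a's near end (the end towards the robot, -90 mm along x)
- carton_a_far (a point): middle of the lower edge of carton_a's far end (+90 mm along x); the carton turns about this edge when its near end is raised
- carton_b: another of three identical closed taped cardboard cartons, 180 x 62 x 65 mm high, side by side 130 mm apart under the shelf, near ends out 24 to 40 mm in front of it. Origin: centre of underside; x along the length, away from the robot; z up. As carton_a; whether full or empty is random.
- carton_b_near (a point): middle of the lower edge of carton_b's near end (the end towards the robot, -90 mm along x)
- carton_b_far (a point): middle of the lower edge of carton_b's far end (+90 mm along x); the carton turns about this edge when its near end is raised
- carton_c: the third of three identical closed taped cardboard cartons, 180 x 62 x 65 mm high, side by side 130 mm apart under the shelf, near ends out 24 to 40 mm in front of it. Origin: centre of underside; x along the length, away from the robot; z up. As carton_a; whether full or empty is random.
- carton_c_near (a point): middle of the lower edge of carton_c's near end (the end towards the robot, -90 mm along x)
- carton_c_far (a point): middle of the lower edge of carton_c's far end (+90 mm along x); the carton turns about this edge when its near end is raised
- shelf: low white fixed bench shelf: plate 120 deep (x) x 440 mm wide (y), underside 130 and top 142 mm up; legs 16 mm square at x +-48, y +-205; open in front and behind. Origin: on the bench under its centre; x away from the robot. Two 91 mm tall covered vessels are fixed on top at y -50 and 30. It covers the cartons' middles; there is no room for an upright gripper over their ends.
- tray: shallow open stainless tray, fixed, 266 x 146 mm outside, 260 x 140 mm inside, rim 26 mm and floor 3 mm above the bench. Origin: under its centre, on the bench; x along the length; yaw within 0.4 rad of the world's x
- tray_in (a point): centre of the tray's inner floor, axes as the tray's
- amber_bottle: bystander: amber bottle, 56 mm diameter, 110 mm tall, standing on the shelf plate; origin under its centre
- wash_bottle: bystander: clear plastic bottle, 68 mm diameter, 170 mm tall, on the bench beyond the tray; origin under its centre
- beaker: bystander: glass beaker, 84 mm diameter, 100 mm tall, on the bench to the right of the shelf; origin under its centre

How it is judged:
On the way, in this order (a step that is already met when the one before it is completed fails the run):
1. a carton's near end is held and raised slightly (5 to 45 mm) while its far end rests on the bench (((height (world z) of carton_a_near between 0.005 and 0.045 m and height (world z) of carton_a_far below 0.006 m and contact force between carton_a and the fingers above 0.5 N) or (height (world z) of carton_b_near between 0.005 and 0.045 m and height (world z) of carton_b_far below 0.006 m and contact force between carton_b and the fingers above 0.5 N) or (height (world z) of carton_c_near between 0.005 and 0.045 m and height (world z) of carton_c_far below 0.006 m and contact force between carton_c and the fingers above 0.5 N))), for 0.2 s.
2. a carton has been drawn out from its place by more than 80 mm (((distance of carton_a from where it was at the start of the episode above 0.08 m and angle between carton_a's own z axis and vertical below 0.4 rad) or (distance of carton_b from where it was at the start of the episode above 0.08 m and angle between carton_b's own z axis and vertical below 0.4 rad) or (distance of carton_c from where it was at the start of the episode above 0.08 m and angle between carton_c's own z axis and vertical below 0.4 rad))), for 0.1 s.
At the end, for the whole second after the job is handed in: the full carton (it bears on the tray with more than 3 N) lies flat (within 0.06 rad) and right way up on the tray's floor, its centre within 45 mm along and 42 mm across of the tray's centre, at rest; the two light cartons lie flat, at rest, within 30 mm of where they started (((x of carton_a in the frame of tray_in between -0.045 and 0.045 m and y of carton_a in the frame of tray_in between -0.042 and 0.042 m and z of carton_a in the frame of tray_in below 0.005 m and angle between carton_a's own z axis and vertical below 0.06 rad and linear speed of each of carton_a, carton_b, carton_c below 0.02 m/s and contact force between carton_a and tray above 3 N and distance of each of carton_b, carton_c from where it was at the start of the episode below 0.03 m and angle between each of carton_b, carton_c's own z axis and vertical below 0.05 rad) or (x of carton_b in the frame of tray_in between -0.045 and 0.045 m and y of carton_b in the frame of tray_in between -0.042 and 0.042 m and z of carton_b in the frame of tray_in below 0.005 m and angle between carton_b's own z axis and vertical below 0.06 rad and linear speed of each of carton_b, carton_a, carton_c below 0.02 m/s and contact force between carton_b and tray above 3 N and distance of each of carton_a, carton_c from where it was at the start of the episode below 0.03 m and angle between each of carton_a, carton_c's own z axis and vertical below 0.05 rad) or (x of carton_c in the frame of tray_in between -0.045 and 0.045 m and y of carton_c in the frame of tray_in between -0.042 and 0.042 m and z of carton_c in the frame of tray_in below 0.005 m and angle between carton_c's own z axis and vertical below 0.06 rad and linear speed of each of carton_c, carton_a, carton_b below 0.02 m/s and contact force between carton_c and tray above 3 N and distance of each of carton_a, carton_b from where it was at the start of the episode below 0.03 m and angle between each of carton_a, carton_b's own z axis and vertical below 0.05 rad))); the robot touches nothing.
It fails at once if a carton is tipped steeply (more than 0.6 rad) (angle between any of carton_a, carton_b, carton_c's own z axis and vertical above 0.6 rad).
It fails at once if a carton is dropped or thrust down into the tray (it meets the floor at over 0.45 m/s, as after a fall of 10 mm) ((x of carton_a in the frame of tray_in between -0.12 and 0.12 m and y of carton_a in the frame of tray_in between -0.07 and 0.07 m and z of carton_a in the frame of tray_in below 0.025 m and linear speed of carton_a above 0.45 m/s) or (x of carton_b in the frame of tray_in between -0.12 and 0.12 m and y of carton_b in the frame of tray_in between -0.07 and 0.07 m and z of carton_b in the frame of tray_in below 0.025 m and linear speed of carton_b above 0.45 m/s) or (x of carton_c in the frame of tray_in between -0.12 and 0.12 m and y of carton_c in the frame of tray_in between -0.07 and 0.07 m and z of carton_c in the frame of tray_in below 0.025 m and linear speed of carton_c above 0.45 m/s)).
It fails at once if the shelf is knocked by the arm or fingers (more than 10 N) (contact force between any of the arm, the fingers and shelf above 10 N).
It fails at once if a bottle or the beaker is moved by more than 30 mm (distance of any of amber_bottle, wash_bottle, beaker from where it was at the start of the episode above 0.03 m).
It also fails if it takes over 72 s, if anything falls off the work surface, if the arm or the gripper's body presses on something with over 40 N, if the wrist force passes 120 N, or if a joint passes its speed limit or range.

## Working session

There is one attempt and no reset: what is moved stays moved. The work goes in short steps, Python scripts to look and compute and a tool call to move; the robot and the scene stay as the last step left them, time stands still between calls to the robot, and variables do not carry over. Pictures are saved under pics/ and viewed, about 8 in all and at most 12, crops included, and the job is handed in when it is done.

Besides the shell and the picture viewer there is one more tool, called after "Request:" as a command line: name --argument value ..., lists and objects as JSON in quotes. apply_moves: Moves the arm, as the interface text tells. Its arguments: {"type":"object","properties":{"rows":{"type":"array"}},"required":["rows"]}

```bash
ls; mkdir -p pics; cat > h.py <<'E'
from plant import *
import numpy as np, cv2
from scipy.spatial.transform import Rotation as R
def cloud(c):
    z=c["z_map"]; h,w=z.shape; f=h/2/np.tan(np.radians(c["fov_y"])/2)
    u,v=np.meshgrid(np.arange(w),np.arange(h))
    P=np.stack([(u-c["cx"])/f*z,(v-c["cy"])/f*z,z],-1)
    a=np.array(c["attitude"]); M=R.from_quat(a).as_matrix() if a.size==4 else a.reshape(3,3)
    return P@M.T+np.array(c["xyz"])
E
python3 - <<'E'
from h import *
for n in ("side","top"):
    c=capture(n); cv2.imwrite(f"pics/{n}0.png",c["image"][...,::-1]); np.save(f"{n}.npy",cloud(c)); print(n,c["xyz"],c["attitude"],c["fov_y"],c["cx"],c["cy"])
    for t in ("carton_a","shelf","tray","amber_bottle","wash_bottle","beaker"):
        print(t,[(np.round(d["position"],3).tolist(),round(d["confidence"],2)) for d in find_in(n,t)][:5])
print(get_obs())
E
```

```text
pics
side [ 1.05649247 -0.38394012  1.68560438] [ 0.85828881  0.48408875 -0.08087946 -0.14985629] 44.03659151995066 273.55465279907503 212.9401298320893
carton_a [([0.727, -0.04, 0.066], 0.89), ([0.72, -0.165, 0.067], 0.86), ([0.714, -0.306, 0.066], 0.82)]
shelf [([0.658, -0.189, 0.136], 0.95)]
tray [([0.43, 0.343, 0.008], 0.93), ([0.657, -0.189, 0.139], 0.71)]
amber_bottle [([0.663, -0.067, 0.217], 0.79), ([0.712, -0.303, 0.069], 0.71)]
wash_bottle [([0.704, 0.241, 0.112], 0.91)]
beaker []
top [ 0.44977483 -0.0716002   1.63333378] [-0.70605684  0.70667734 -0.03340546  0.03122433] 46.54691226105335 281.6267821292611 214.7855528380501
carton_a [([0.566, -0.294, 0.063], 0.61), ([0.59, -0.033, 0.062], 0.61)]
shelf [([0.642, -0.175, 0.144], 0.56)]
tray [([0.425, 0.347, 0.006], 0.83)]
amber_bottle [([0.65, -0.055, 0.222], 0.83)]
wash_bottle [([0.692, 0.244, 0.115], 0.86), ([0.583, -0.157, 0.069], 0.58)]
beaker [([0.566, -0.524, 0.04], 0.78), ([0.57, -0.294, 0.065], 0.58)]
{'time': 0.7, 'q': array([-1.16599408e+00,  4.23036060e-01,  1.62992321e+00, -6.32904249e-06,
        1.08859631e+00, -1.89736293e-02]), 'dq': array([-0.00145175, -0.00160532, -0.00052417,  0.00135065,  0.00064662,
        0.00010354]), 'joint_torque': array([ 1.01465601e-03, -5.44425344e+01, -2.74001098e+01,  6.46507717e-02,
        1.67840155e-02,  8.50921936e-06]), 'position': array([ 0.25702925, -0.56966952,  0.40470588]), 'orientation': array([9.77635303e-01, 2.10307426e-01, 8.02238663e-07, 1.87308445e-05]), 'force': array([ 0.05505684,  0.79106753, -0.15950054]), 'wrist_torque': array([0.06817707, 0.01281   , 0.01198759]), 'finger_gap': 0.08800247365984348}
```

```bash
python3 -c "
import cv2,numpy as np
a=cv2.imread('pics/side0.png');b=cv2.imread('pics/top0.png')
cv2.imwrite('pics/both0.png',cv2.resize(np.vstack([a,b]),(560,600) if 0 else (400,600)))"
```

```text
(no output)
```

View pics/top0.png

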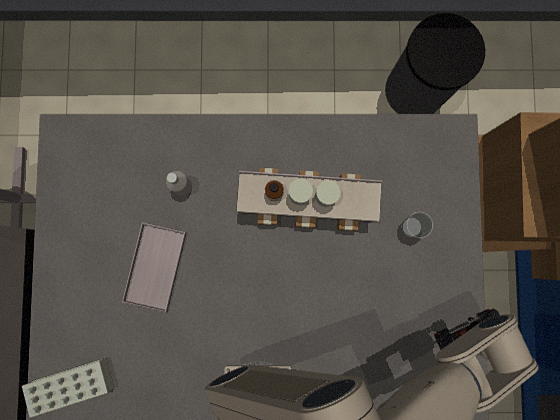

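View pics/side0.png

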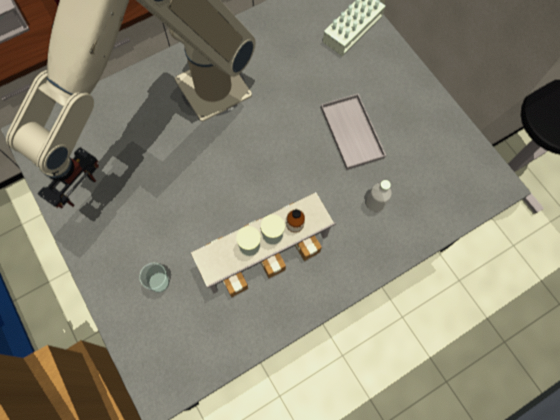

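Top picture: tray about (155,267), shelf about (310,197), near carton ends at (267,219), (305,222) and (348,225). The side picture shows the far ends at (235,284), (273,265) and (310,248). Next I fit the poses from both depth clouds.

```bash
python3 - <<'E'
from h import *
S=np.load("side.npy").reshape(-1,3);T=np.load("top.npy").reshape(-1,3)
A=np.vstack([S,T])
def rect(p): 
    r=cv2.minAreaRect((p[:,:2]*1000).astype(np.float32)); return np.round(r[0],1),np.round(r[1],1),round(r[2],2)
for nm,D in(("both",A),("top",T),("side",S)):
  for y0 in(-.035,-.163,-.297):
    m=(abs(D[:,2]-.066)<.008)&(abs(D[:,1]-y0)<.05)&(D[:,0]>.5)&(D[:,0]<.8)
    p=D[m]; print(nm,len(p),rect(p),"x",p[:,0].min().round(4),p[:,0].max().round(4),"z",np.median(p[:,2]).round(4),
      "near yc",[ (q[:,1].min().round(4),q[:,1].max().round(4),len(q)) for q in (p[p[:,0]<.64],p[p[:,0]>.66]) if len(q)])
  m=(abs(D[:,2]-.142)<.006)&(abs(D[:,0]-.65)<.12)&(abs(D[:,1]+.18)<.28); print("shelf",rect(D[m]),np.median(D[m,2]))
  m=(abs(D[:,2]-.025)<.005)&(abs(D[:,0]-.43)<.2)&(abs(D[:,1]-.345)<.15); print("tray rim",m.sum(),rect(D[m]))
  m=(abs(D[:,0]-.57)<.1)&(abs(D[:,1]+.52)<.1)&(D[:,2]>.02)&(D[:,2]<.12); print("beaker",m.sum(),rect(D[m]))
E
```

```text
both 575 (array([655.9, -32.7]), array([ 63.5, 182.5]), 89.19) x 0.5647 0.7474 z 0.0662 near yc [(np.float64(-0.0584), np.float64(-0.0001), 202), (np.float64(-0.0654), np.float64(-0.0018), 373)]
both 573 (array([ 647.6, -158.4]), array([ 63.3, 181.5]), 85.19) x 0.5555 0.7394 z 0.0664 near yc [(np.float64(-0.1843), np.float64(-0.1226), 202), (np.float64(-0.1966), np.float64(-0.1329), 371)]
both 593 (array([ 636.2, -296.2]), array([ 63.3, 184.1]), 86.88) x 0.5439 0.7292 z 0.0658 near yc [(np.float64(-0.3227), np.float64(-0.2606), 208), (np.float64(-0.3324), np.float64(-0.2683), 385)]
shelf (array([ 644.5, -160.1]), array([440.8, 126.2]), 86.07) 0.1427251462244974
tray rim 501 (array([426.7, 342.4]), array([152.3, 271.3]), 77.68)
beaker 861 (array([ 559.4, -511. ]), array([84.2, 83.1]), 38.46)
top 277 (array([656.9, -30.7]), array([ 58.8, 180.7]), 88.87) x 0.5666 0.747 z 0.0666 near yc [(np.float64(-0.0584), np.float64(-0.0001), 189), (np.float64(-0.0617), np.float64(-0.003), 88)]
top 274 (array([ 647.2, -158.3]), array([ 62. , 180.6]), 85.62) x 0.557 0.7394 z 0.0667 near yc [(np.float6
[... 590 characters left out ...]
[(np.float64(-0.0529), np.float64(-0.0014), 13), (np.float64(-0.0654), np.float64(-0.0018), 285)]
side 299 (array([ 647.7, -158.5]), array([ 62.1, 181.3]), 84.7) x 0.5555 0.7391 z 0.0659 near yc [(np.float64(-0.1785), np.float64(-0.1245), 11), (np.float64(-0.1966), np.float64(-0.1329), 288)]
side 311 (array([ 636.3, -296.3]), array([ 62.1, 184. ]), 86.45) x 0.5439 0.7292 z 0.065 near yc [(np.float64(-0.3187), np.float64(-0.2614), 11), (np.float64(-0.3324), np.float64(-0.2683), 300)]
shelf (array([ 644.5, -160.1]), array([440.8, 126.2]), 86.07) 0.14231060941963003
tray rim 248 (array([426.5, 341.4]), array([150.8, 271.6]), 77.4)
beaker 444 (array([ 559.8, -511. ]), array([83.8, 81.5]), 19.59)
```

Request:
apply_moves --rows '[{"delta_rot": [0, 0, 0], "xyz": [40, -40, 0], "jaw": 87}, {"delta_rot": [0, 0, 0], "xyz": [40, -40, 0], "jaw": 87}, {"delta_rot": [0, 0, 0], "xyz": [40, -40, 0], "jaw": 87}, {"delta_rot": [0, 0, 0], "xyz": [40, -40, 0], "jaw": 87}, {"delta_rot": [0, 0, 0], "xyz": [40, -40, 0], "jaw": 87}, {"delta_rot": [0, 0, 0], "xyz": [40, -40, 0], "jaw": 87}, {"delta_rot": [0, 0, 0], "xyz": [40, -40, 0], "jaw": 87}, {"delta_rot": [0, 0, 9.4], "xyz": [0, 0, 0], "jaw": 87}, {"delta_rot": [0, 0, 9.4], "xyz": [0, 0, 0], "jaw": 87}, {"delta_rot": [0, 0, 9.4], "xyz": [0, 0, 0], "jaw": 87}]'

```text
time: 1.95
position: [0.4017, -0.188, 0.4058]
orientation: [0.999, -0.041, 0.003, 0.002]
force: [1.3, 0.6, 0.3]
finger_gap: 0.0869
```

```bash
python3 -c "
import plant;print([n for n in dir(plant) if n[0]!='_'])
print(plant.get_obs())"
```

```text
['MotionError', 'capture', 'close_job', 'find_in', 'finger_overhang', 'get_obs', 'silhouettes']
{'time': 1.95, 'q': array([-4.64231591e-01,  1.49850635e-01,  2.01525033e+00, -1.51147661e-03,
        9.69412368e-01,  1.18933467e+00]), 'dq': array([ 1.06170278e-02, -2.92021233e-03, -1.95294205e-03, -1.24978090e-03,
       -1.52309092e-03,  1.34546438e+00]), 'joint_torque': array([  0.20332529, -34.9249649 , -25.00732005,   0.04962893,
        -0.08106854,  -1.80296369]), 'position': array([ 0.40166958, -0.1879975 ,  0.40582576]), 'orientation': array([ 0.99915482, -0.04094787,  0.00297156,  0.00202216]), 'force': array([1.27800984, 0.60341138, 0.26972992]), 'wrist_torque': array([ 0.03739003, -0.03488693, -0.05846062]), 'finger_gap': 0.08694207171867964}
```

```bash
cat >> h.py <<'E'
import json
rz=lambda a:R.from_euler('z',a); ry=lambda a:R.from_euler('y',a)
def rot(q): return rz(q[0])*ry(q[1]+q[2])*rz(q[3])*ry(q[4])*rz(q[5]+np.pi/2)
def fk(q,p):  # p=L1,L2,d,h,off
    a=q[1]+q[2]; w=np.array([p[4]+p[0]*np.sin(q[1])+p[1]*np.sin(a),0,p[3]+p[0]*np.cos(q[1])+p[1]*np.cos(a)])
    r=rot(q); return rz(q[0]).apply(w)+r.apply([0,0,p[2]]),r
def st(log=True):
    o=get_obs(); r=R.from_quat(o["orientation"])
    if log: open("log.txt","a").write(json.dumps([list(o["q"]),list(o["position"]),list(o["orientation"])])+"\n")
    m=r.as_matrix(); g=o["position"]+.163*m[:,2]
    print("t",o["time"],"q",np.degrees(o["q"]).round(1),"tcp",o["position"].round(4),"grasp",g.round(4),"pitch",np.degrees(np.arccos(-m[2,2])).round(1),"yaw",np.degrees(np.arctan2(-m[0,1],m[1,1])).round(1),"F",o["force"].round(2),"M",o["wrist_torque"].round(2),"gap",round(o["finger_gap"],4))
    return o,r
E
cat > log.txt <<'E'
[[-1.166,0.42304,1.62992,0,1.0886,-0.01897],[0.25703,-0.56967,0.40471],[0.977635,0.210307,0,0.0000187]]
E
python3 - <<'E'
from h import *
o,r=st()
q=o["q"]; print("model rot err deg",np.degrees((r.inv()*rot(q)).magnitude()))
prev=r; N=15
for k in range(1,N+1):
    s=k/N; t=rz(q[0])*ry(q[1]+q[2])*rz(s*np.pi)*ry(q[4]+s*(.6-q[4]))*rz(1.22-s*np.pi+np.pi/2)
    v=np.degrees((prev.inv()*t).as_rotvec()); print(k,v.round(1).tolist(),np.linalg.norm(v).round(1), "fingertip dir",t.apply([0,0,1]).round(2)); prev=t
E
```

```text
t 1.95 q [-2.660e+01  8.600e+00  1.155e+02 -1.000e-01  5.550e+01  6.810e+01] tcp [ 0.4017 -0.188   0.4058] grasp [ 0.4026 -0.1887  0.2428] pitch 0.4 yaw 175.3 F [1.28 0.6  0.27] M [ 0.04 -0.03 -0.06] gap 0.0869
model rot err deg 1.8179309878992135e-14
1 [8.2, 5.7, -3.3] 10.5 fingertip dir [ 0.11  0.13 -0.98]
2 [6.7, 7.1, -4.8] 10.9 fingertip dir [ 0.23  0.25 -0.94]
3 [5.0, 8.2, -4.6] 10.6 fingertip dir [ 0.35  0.34 -0.87]
4 [3.1, 8.8, -4.4] 10.3 fingertip dir [ 0.48  0.4  -0.78]
5 [1.1, 9.1, -4.1] 10.1 fingertip dir [ 0.59  0.43 -0.68]
6 [-0.8, 9.0, -3.9] 9.8 fingertip dir [ 0.7   0.43 -0.57]
7 [-2.6, 8.4, -3.7] 9.5 fingertip dir [ 0.8   0.4  -0.45]
8 [-4.2, 7.5, -3.5] 9.3 fingertip dir [ 0.88  0.34 -0.34]
9 [-5.6, 6.3, -3.3] 9.0 fingertip dir [ 0.94  0.25 -0.24]
10 [-6.6, 4.8, -3.1] 8.7 fingertip dir [ 0.98  0.15 -0.15]
11 [-7.3, 3.2, -2.9] 8.5 fingertip dir [ 1.    0.04 -0.07]
12 [-7.6, 1.5, -2.7] 8.2 fingertip dir [ 1.   -0.09 -0.02]
13 [-7.5, -0.1, -2.5] 7.9 fingertip dir [ 0.98 -0.21  0.01]
14 [-7.1, -1.7, -2.3] 7.6 fingertip dir [ 0.94 -0.34  0.02]
15 [-6.3, -3.0, -2.2] 7.4 fingertip dir [ 0.89 -0.45  0.01]
```

Request:
apply_moves --rows '[{"delta_rot": [8.2, 5.7, -3.3], "xyz": [0, 0, 0], "jaw": 87}, {"delta_rot": [6.6, 6.9, -4.7], "xyz": [0, 0, 0], "jaw": 87}, {"delta_rot": [5.0, 8.2, -4.6], "xyz": [0, 0, 0], "jaw": 87}, {"delta_rot": [3.1, 8.8, -4.4], "xyz": [0, 0, 0], "jaw": 87}, {"delta_rot": [1.1, 9.1, -4.1], "xyz": [0, 0, 0], "jaw": 87}, {"delta_rot": [-0.8, 9.0, -3.9], "xyz": [0, 0, 0], "jaw": 87}, {"delta_rot": [-2.6, 8.4, -3.7], "xyz": [0, 0, 0], "jaw": 87}, {"delta_rot": [-4.2, 7.5, -3.5], "xyz": [0, 0, 0], "jaw": 87}, {"delta_rot": [-5.6, 6.3, -3.3], "xyz": [0, 0, 0], "jaw": 87}, {"delta_rot": [-6.6, 4.8, -3.1], "xyz": [0, 0, 0], "jaw": 87}]'

```text
time: 3.2
position: [0.4021, -0.1895, 0.4088]
orientation: [0.735, 0.099, 0.67, -0.003]
force: [0.9, -0.0, -0.1]
finger_gap: 0.087
```

```bash
cat > fit.py <<'E'
from h import *
from scipy.optimize import least_squares
L=[json.loads(l) for l in open("log.txt")]
def fit():
    return least_squares(lambda p:np.concatenate([fk(q,p)[0]-np.array(x) for q,x,_ in L]),[.5,.45,.1,.3,0])
def ik(x,r,q0,p):
    lo=[-3,-.9,.09,-1.31,.11,-2.54];hi=[3,2.11,2.58,4.45,2.69,2.54]
    def f(q):
        t,rr=fk(q,p); return np.concatenate([(t-x)*10,(rr.inv()*r).as_rotvec()*3])
    s=least_squares(f,np.clip(q0,np.array(lo)+1e-3,np.array(hi)-1e-3),bounds=(lo,hi)); return s.x,np.linalg.norm(s.fun)
E
python3 - <<'E'
from h import *
o,r=st()
from fit import *
s=fit();p=s.x;print(p.round(4),abs(s.fun).max());np.save("p.npy",p)
# target poses: pitch th from vertical forward, yaw, at grasp points
for th in(45,50):
  for gx in (.58,.52,.48,.44,.40):
    T=R.from_euler('z',np.radians(-4))*R.from_matrix(np.diag([1,-1,-1]))*ry(np.radians(th))
    x=np.array([gx,-.155,.035])-.163*T.apply([0,0,1])
    q,e=ik(x,T,[-.4,.2,2.2,3.1,.6,-1.9],p); print(th,gx,x.round(3),np.degrees(q).round(0),round(e,4))
E
```

```text
t 3.2 q [-38.8  12.9 131.5 124.4  61.4 -68.6] tcp [ 0.4021 -0.1895  0.4088] grasp [ 0.5627 -0.1672  0.3923] pitch 84.2 yaw -171.3 F [ 0.92 -0.02 -0.1 ] M [-0.04  0.46 -0.04] gap 0.087
[ 0.6184  0.5263  0.1452  0.2377 -0.0976] 0.01567463347788428
45 0.58 [ 0.465 -0.147  0.15 ] [-21.  33. 131. 155.  29. -80.] 0.0
45 0.52 [ 0.405 -0.147  0.15 ] [-25.  31. 137. 153.  34. -82.] 0.0
45 0.48 [ 0.365 -0.147  0.15 ] [-28.  30. 141. 151.  37. -84.] 0.0
45 0.44 [ 0.325 -0.147  0.15 ] [-32.  29. 144. 149.  40. -85.] 0.0
45 0.4 [ 0.285 -0.147  0.15 ] [-37.  29. 148. 145.  42. -87.] 0.0131
50 0.58 [ 0.455 -0.146  0.14 ] [-22.  35. 132. 157.  38. -84.] 0.0
50 0.52 [ 0.395 -0.146  0.14 ] [-26.  33. 139. 155.  43. -86.] 0.0
50 0.48 [ 0.355 -0.146  0.14 ] [-30.  33. 142. 153.  46. -87.] 0.0
50 0.44 [ 0.315 -0.146  0.14 ] [-34.  33. 146. 149.  49. -89.] 0.0
50 0.4 [ 0.275 -0.146  0.14 ] [-40.  32. 148. 143.  49. -89.] 0.1557
```

```bash
cat > go.py <<'E'
import sys
from fit import *
# go.py gx gy gz yaw pitch : deltas from the present pose
def tgt(gx,gy,gz,yaw,th):
    T=R.from_euler('z',np.radians(yaw))*R.from_matrix(np.diag([1,-1,-1]))*ry(np.radians(th))
    return np.array([gx,gy,gz])-.163*T.apply([0,0,1]),T
if __name__=="__main__":
    o,r=st(); x,T=tgt(*map(float,sys.argv[1:6]))
    v=np.degrees((r.inv()*T).as_rotvec()); d=(x-o["position"])*1000
    print("rot",v.round(2).tolist(),np.linalg.norm(v).round(1),"shift in new axes",T.inv().apply(d).round(1).tolist(),"in present axes",r.inv().apply(d).round(1).tolist(),np.linalg.norm(d).round(1))
E
python3 go.py .517 -.149 .035 -5 50
```

```text
t 3.2 q [-38.8  12.9 131.5 124.4  61.4 -68.6] tcp [ 0.4021 -0.1895  0.4088] grasp [ 0.5627 -0.1672  0.3923] pitch 84.2 yaw -171.3 F [ 0.92 -0.02 -0.1 ] M [-0.04  0.46 -0.04] gap 0.087
rot [-9.85, -34.82, 12.28] 38.2 shift in new axes [-215.0, -50.4, 162.3] in present axes [-258.9, -86.4, 24.9] 274.0
```

Request:
apply_moves --rows '[{"delta_rot": [0, 0, 0], "xyz": [-48, -16, -5], "jaw": 87}, {"delta_rot": [0, 0, 0], "xyz": [-48, -16, -5], "jaw": 87}, {"delta_rot": [0, 0, 0], "xyz": [-48, -16, -5], "jaw": 87}, {"delta_rot": [-2, -7, 2.5], "xyz": [0, 0, 0], "jaw": 87}, {"delta_rot": [-2, -7, 2.5], "xyz": [0, 0, 0], "jaw": 87}, {"delta_rot": [-2, -7, 2.5], "xyz": [0, 0, 0], "jaw": 87}, {"delta_rot": [-2, -7, 2.5], "xyz": [0, 0, 0], "jaw": 87}, {"delta_rot": [-2, -7, 2.5], "xyz": [0, 0, 0], "jaw": 87}, {"delta_rot": [0, 0, 0], "xyz": [0, 0, 0], "jaw": 87}, {"delta_rot": [0, 0, 0], "xyz": [0, 0, 0], "jaw": 87}]'

```text
time: 4.45
position: [0.3694, -0.166, 0.251]
orientation: [0.911, -0.048, 0.409, 0.018]
force: [0.1, 0.4, 0.1]
finger_gap: 0.087
```

```bash
python3 go.py .517 -.149 .035 -5 50
```

```text
t 4.45 q [-31.9  25.4 136.8 142.6  33.  -75. ] tcp [ 0.3694 -0.166   0.251 ] grasp [ 0.4906 -0.1778  0.1426] pitch 48.3 yaw 174.1 F [0.12 0.37 0.07] M [ 0.06  0.3  -0.03] gap 0.087
rot [0.41, 1.69, -0.89] 2.0 shift in new axes [-72.0, -29.8, 87.3] in present axes [-69.8, -29.3, 89.2] 117.0
```

Request:
apply_moves --rows '[{"delta_rot": [0.4, 1.7, -0.9], "xyz": [0, 0, 0], "jaw": 87}, {"delta_rot": [0, 0, 0], "xyz": [-18, -7.5, 22], "jaw": 87}, {"delta_rot": [0, 0, 0], "xyz": [-18, -7.5, 22], "jaw": 87}, {"delta_rot": [0, 0, 0], "xyz": [-18, -7.5, 22], "jaw": 87}, {"delta_rot": [0, 0, 0], "xyz": [-18, -7.5, 22], "jaw": 87}, {"delta_rot": [0, 0, 0], "xyz": [0, 0, 0], "jaw": 87}, {"delta_rot": [0, 0, 0], "xyz": [0, 0, 0], "jaw": 87}, {"delta_rot": [0, 0, 0], "xyz": [0, 0, 0], "jaw": 87}, {"delta_rot": [0, 0, 0], "xyz": [0, 0, 0], "jaw": 87}, {"delta_rot": [0, 0, 0], "xyz": [0, 0, 0], "jaw": 87}]'

```text
time: 5.7
position: [0.3943, -0.1405, 0.1383]
orientation: [0.901, -0.038, 0.431, 0.022]
force: [0.1, -0.1, 0.3]
finger_gap: 0.0871
```

```bash
python3 go.py .575 -.154 .035 -5 50; python3 - <<'E'
from h import *
c=capture("top"); cv2.imwrite("pics/t1.png",cv2.resize(c["image"][150:300,200:400,::-1],None,fx=3,fy=3))
E
```

```text
t 5.7 q [-26.1  46.2 134.5 159.4  51.7 -90.8] tcp [ 0.3943 -0.1405  0.1383] grasp [ 0.5205 -0.1522  0.036 ] pitch 51.1 yaw 175.0 F [ 0.08 -0.06  0.34] M [0.03 0.35 0.02] gap 0.0871
rot [0.26, -1.09, 0.24] 1.1 shift in new axes [37.3, -2.3, 42.3] in present axes [36.5, -2.3, 43.0] 56.4
```

View pics/t1.png

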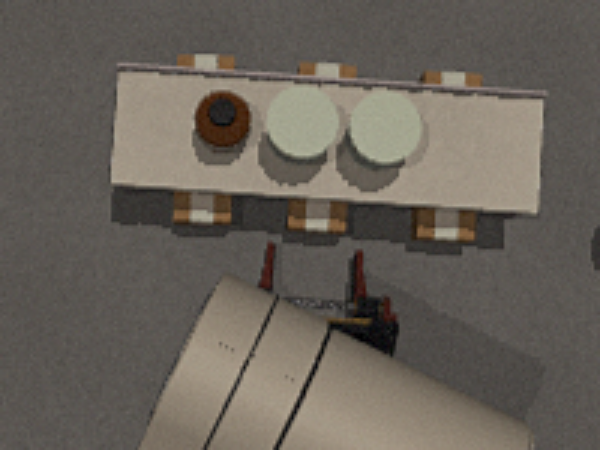

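Crop: the fingers at (268,260) and (358,260) straddle the middle carton's near end at (317,215), well centred. Advance and pinch.

Request:
apply_moves --rows '[{"delta_rot": [0, -1, 0], "xyz": [0, -2, 0], "jaw": 87}, {"delta_rot": [0, 0, 0], "xyz": [12.5, 0, 14], "jaw": 87}, {"delta_rot": [0, 0, 0], "xyz": [12.5, 0, 14], "jaw": 87}, {"delta_rot": [0, 0, 0], "xyz": [12.5, 0, 14], "jaw": 87}, {"delta_rot": [0, 0, 0], "xyz": [0, 0, 0], "jaw": 87}, {"delta_rot": [0, 0, 0], "xyz": [0, 0, 0], "jaw": 40}, {"delta_rot": [0, 0, 0], "xyz": [0, 0, 0], "jaw": 40}, {"delta_rot": [0, 0, 0], "xyz": [0, 0, 0], "jaw": 40}, {"delta_rot": [0, 0, 0], "xyz": [0, 0, 0], "jaw": 40}, {"delta_rot": [0, 0, 0], "xyz": [0, 0, 0], "jaw": 40}]'

```text
time: 7.0
position: [0.4493, -0.1424, 0.1403]
orientation: [0.907, -0.039, 0.42, 0.021]
force: [0.9, -0.2, 0.1]
finger_gap: 0.0616
```

```bash
python3 go.py .575 -.154 .055 -5 57
```

```text
t 7.0 q [-22.5  44.6 128.5 160.7  43.1 -87.4] tcp [ 0.4493 -0.1424  0.1403] grasp [ 0.5731 -0.1539  0.0349] pitch 49.7 yaw 174.9 F [ 0.92 -0.2   0.13] M [0.12 0.21 0.05] gap 0.0616
rot [0.23, 7.31, 0.19] 7.3 shift in new axes [-2.8, 0.6, -10.7] in present axes [-4.2, 0.7, -10.2] 11.1
```

```bash
python3 go.py .5752 -.154 .0465 -5 45.7
```

```text
t 7.0 q [-22.5  44.6 128.5 160.7  43.1 -87.4] tcp [ 0.4493 -0.1424  0.1403] grasp [ 0.5731 -0.1539  0.0349] pitch 49.7 yaw 174.9 F [ 0.92 -0.2   0.13] M [0.12 0.21 0.05] gap 0.0616
rot [0.25, -3.99, 0.16] 4.0 shift in new axes [21.1, 0.6, -7.0] in present axes [21.6, 0.7, -5.5] 22.3
```

Request:
apply_moves --rows '[{"delta_rot": [0, -0.8, 0], "xyz": [4.3, 0, -1.2], "jaw": 40}, {"delta_rot": [0, -0.8, 0], "xyz": [4.3, 0, -1.2], "jaw": 40}, {"delta_rot": [0, -0.8, 0], "xyz": [4.3, 0, -1.2], "jaw": 40}, {"delta_rot": [0, -0.8, 0], "xyz": [4.3, 0, -1.2], "jaw": 40}, {"delta_rot": [0, -0.8, 0], "xyz": [4.3, 0, -1.2], "jaw": 40}, {"delta_rot": [0, 0, 0], "xyz": [0, 0, 0], "jaw": 40}, {"delta_rot": [0, 0, 0], "xyz": [0, 0, 0], "jaw": 40}, {"delta_rot": [0, 0, 0], "xyz": [0, 0, 0], "jaw": 40}, {"delta_rot": [0, 0, 0], "xyz": [0, 0, 0], "jaw": 40}, {"delta_rot": [0, 0, 0], "xyz": [0, 0, 0], "jaw": 40}]'

```text
time: 8.25
position: [0.4595, -0.1431, 0.1616]
orientation: [0.922, -0.04, 0.385, 0.019]
force: [-0.2, -0.3, -1.0]
finger_gap: 0.0621
```

```bash
python3 go.py .5737 -.154 .035 -5 50
```

```text
t 8.25 q [-21.8  40.3 127.3 158.7  33.6 -84.1] tcp [ 0.4595 -0.1431  0.1616] grasp [ 0.575 -0.154  0.047] pitch 45.3 yaw 174.9 F [-0.25 -0.27 -0.96] M [ 0.1   0.2  -0.04] gap 0.0621
rot [0.26, 4.67, 0.16] 4.7 shift in new axes [-23.2, 0.9, 6.2] in present axes [-22.7, 0.8, 8.1] 24.1
```

Request:
apply_moves --rows '[{"delta_rot": [0, 1.1, 0], "xyz": [-5.8, 0, 1.7], "jaw": 40}, {"delta_rot": [0, 1.1, 0], "xyz": [-5.8, 0, 1.7], "jaw": 40}, {"delta_rot": [0, 1.1, 0], "xyz": [-5.8, 0, 1.7], "jaw": 40}, {"delta_rot": [0, 1.0, 0], "xyz": [-5, 0, 1.4], "jaw": 40}, {"delta_rot": [0, 0, 0], "xyz": [0, 0, 0], "jaw": 40}, {"delta_rot": [0, 0, 0], "xyz": [0, 0, 0], "jaw": 87}, {"delta_rot": [0, 0, 0], "xyz": [0, 0, 0], "jaw": 87}, {"delta_rot": [0, 0, 0], "xyz": [0, 0, 0], "jaw": 87}, {"delta_rot": [0, 0, 0], "xyz": [-15, 0, -17], "jaw": 87}, {"delta_rot": [0, 0, 0], "xyz": [-15, 0, -17], "jaw": 87}]'

```text
time: 9.5
position: [0.4041, -0.1385, 0.1398]
orientation: [0.906, -0.038, 0.421, 0.021]
force: [0.6, 0.6, -0.1]
finger_gap: 0.087
```

```bash
python3 go.py .52 -.030 .035 -1 50;python3 go.py .505 -.289 .035 -3 50 | tail -1
```

```text
t 9.5 q [-24.9  45.3 133.5 160.1  48.8 -90. ] tcp [ 0.4041 -0.1385  0.1398] grasp [ 0.5283 -0.1501  0.0348] pitch 49.9 yaw 175.0 F [ 0.57  0.58 -0.08] M [ 0.08  0.37 -0.08] gap 0.087
rot [3.32, 0.12, -2.3] 4.0 shift in new axes [-7.0, -110.5, -8.4] in present axes [-11.5, -109.4, -14.7] 111.0
rot [1.79, 0.11, -1.02] 2.1 shift in new axes [-10.5, 145.1, -12.5] in present axes [-7.9, 145.5, -7.9] 146.0
```

Request:
apply_moves --rows '[{"delta_rot": [3.3, 0, -2.3], "xyz": [0, 0, 0], "jaw": 87}, {"delta_rot": [0, 0, 0], "xyz": [-3.5, -37, -4], "jaw": 87}, {"delta_rot": [0, 0, 0], "xyz": [-1.5, -37, -2], "jaw": 87}, {"delta_rot": [0, 0, 0], "xyz": [-1, -37, -1], "jaw": 87}, {"delta_rot": [0, 0, 0], "xyz": [0, 0, 0], "jaw": 87}, {"delta_rot": [0, 0, 0], "xyz": [0, 0, 0], "jaw": 87}, {"delta_rot": [0, 0, 0], "xyz": [0, 0, 0], "jaw": 87}, {"delta_rot": [0, 0, 0], "xyz": [10, 0, 12], "jaw": 87}, {"delta_rot": [0, 0, 0], "xyz": [0, 0, 0], "jaw": 87}, {"delta_rot": [0, 0, 0], "xyz": [0, 0, 0], "jaw": 87}]'

```text
time: 10.75
position: [0.4118, -0.0297, 0.1399]
orientation: [0.907, -0.012, 0.422, 0.006]
force: [-0.1, 0.4, -0.7]
finger_gap: 0.0869
```

```bash
python3 go.py .583 -.031 .035 -1 50
```

```text
t 10.75 q [ -7.1  45.8 135.5 174.5  51.2 -90.2] tcp [ 0.4118 -0.0297  0.1399] grasp [ 0.5364 -0.033   0.0348] pitch 49.9 yaw 178.5 F [-0.14  0.42 -0.74] M [ 0.02  0.32 -0.03] gap 0.0869
rot [0.39, 0.12, -0.3] 0.5 shift in new axes [29.7, -1.7, 35.5] in present axes [29.8, -2.1, 35.5] 46.3
```

Request:
apply_moves --rows '[{"delta_rot": [0.4, 0, -0.3], "xyz": [0, -2, 0], "jaw": 87}, {"delta_rot": [0, 0, 0], "xyz": [10, 0, 12], "jaw": 87}, {"delta_rot": [0, 0, 0], "xyz": [10, 0, 12], "jaw": 87}, {"delta_rot": [0, 0, 0], "xyz": [10, 0, 12], "jaw": 87}, {"delta_rot": [0, 0, 0], "xyz": [0, 0, 0], "jaw": 87}, {"delta_rot": [0, 0, 0], "xyz": [0, 0, 0], "jaw": 40}, {"delta_rot": [0, 0, 0], "xyz": [0, 0, 0], "jaw": 40}, {"delta_rot": [0, 0, 0], "xyz": [0, 0, 0], "jaw": 40}, {"delta_rot": [0, 0, 0], "xyz": [0, 0, 0], "jaw": 40}, {"delta_rot": [0, 0, 0], "xyz": [0, 0, 0], "jaw": 40}]'

```text
time: 12.0
position: [0.4579, -0.0287, 0.139]
orientation: [0.908, -0.008, 0.42, 0.003]
force: [1.6, -0.3, -0.2]
finger_gap: 0.0621
```

```bash
python3 go.py .585 -.031 .0465 -1 45.9
```

```text
t 12.0 q [ -6.2  44.9 130.2 174.3  44.7 -89.3] tcp [ 0.4579 -0.0287  0.139 ] grasp [ 0.582  -0.0307  0.0334] pitch 49.6 yaw 179.0 F [ 1.63 -0.31 -0.23] M [-0.04  0.24 -0.01] gap 0.0621
rot [-0.04, -3.72, -0.0] 3.7 shift in new axes [22.1, 0.1, -7.3] in present axes [22.5, 0.1, -5.9] 23.3
```

Request:
apply_moves --rows '[{"delta_rot": [0, -0.8, 0], "xyz": [4.3, 0, -1.2], "jaw": 40}, {"delta_rot": [0, -0.8, 0], "xyz": [4.3, 0, -1.2], "jaw": 40}, {"delta_rot": [0, -0.8, 0], "xyz": [4.3, 0, -1.2], "jaw": 40}, {"delta_rot": [0, -0.8, 0], "xyz": [4.3, 0, -1.2], "jaw": 40}, {"delta_rot": [0, -0.8, 0], "xyz": [4.3, 0, -1.2], "jaw": 40}, {"delta_rot": [0, 0, 0], "xyz": [0, 0, 0], "jaw": 40}, {"delta_rot": [0, 0, 0], "xyz": [0, 0, 0], "jaw": 40}, {"delta_rot": [0, 0, 0], "xyz": [0, 0, 0], "jaw": 40}, {"delta_rot": [0, 0, 0], "xyz": [0, 0, 0], "jaw": 40}, {"delta_rot": [0, 0, 0], "xyz": [0, 0, 0], "jaw": 40}]'

```text
time: 13.25
position: [0.4681, -0.0288, 0.1602]
orientation: [0.923, -0.008, 0.385, 0.003]
force: [-0.0, -0.1, 0.3]
finger_gap: 0.0621
```

```bash
python3 go.py .583 -.031 .035 -1 50
```

```text
t 13.25 q [ -5.9  40.4 129.  173.8  34.7 -88.3] tcp [ 0.4681 -0.0288  0.1602] grasp [ 0.5838 -0.0307  0.0455] pitch 45.3 yaw 179.0 F [-0.05 -0.11  0.33] M [0.02 0.26 0.04] gap 0.0621
rot [-0.04, 4.74, -0.01] 4.7 shift in new axes [-22.0, 0.2, 5.6] in present axes [-21.5, 0.2, 7.4] 22.7
```

Middle read about -1 N and left about 0 N, against at least 2.6 N expected for the full one. Both look light, so I put this one back and go to the right one.

Request:
apply_moves --rows '[{"delta_rot": [0, 1.1, 0], "xyz": [-5.5, 0, 1.6], "jaw": 40}, {"delta_rot": [0, 1.1, 0], "xyz": [-5.5, 0, 1.6], "jaw": 40}, {"delta_rot": [0, 1.1, 0], "xyz": [-5.5, 0, 1.6], "jaw": 40}, {"delta_rot": [0, 1.1, 0], "xyz": [-5.5, 0, 1.6], "jaw": 40}, {"delta_rot": [0, 0, 0], "xyz": [0, 0, 0], "jaw": 40}, {"delta_rot": [0, 0, 0], "xyz": [0, 0, 0], "jaw": 87}, {"delta_rot": [0, 0, 0], "xyz": [0, 0, 0], "jaw": 87}, {"delta_rot": [0, 0, 0], "xyz": [0, 0, 0], "jaw": 87}, {"delta_rot": [0, 0, 0], "xyz": [-18, 0, -22], "jaw": 87}, {"delta_rot": [0, 0, 0], "xyz": [-22, 0, -26], "jaw": 87}]'

```text
time: 14.5
position: [0.3961, -0.0277, 0.1406]
orientation: [0.906, -0.008, 0.422, 0.004]
force: [-0.2, -0.6, -1.3]
finger_gap: 0.0869
```

```bash
python3 go.py .500 -.288 .035 -3 50
```

```text
t 14.5 q [ -7.3  46.2 137.3 174.   53.5 -90.5] tcp [ 0.3961 -0.0277  0.1406] grasp [ 0.5209 -0.0298  0.0358] pitch 50.0 yaw 179.0 F [-0.21 -0.59 -1.33] M [ 0.07  0.34 -0.01] gap 0.0869
rot [-1.56, 0.02, 1.31] 2.0 shift in new axes [-5.5, 254.5, -5.2] in present axes [-11.3, 254.1, -12.1] 254.6
```

Request:
apply_moves --rows '[{"delta_rot": [-1.5, 0, 1.3], "xyz": [-6, 0, -7], "jaw": 87}, {"delta_rot": [0, 0, 0], "xyz": [0, 42.5, 0], "jaw": 87}, {"delta_rot": [0, 0, 0], "xyz": [0, 42.5, 0], "jaw": 87}, {"delta_rot": [0, 0, 0], "xyz": [0, 42.5, 0], "jaw": 87}, {"delta_rot": [0, 0, 0], "xyz": [0, 42.5, 0], "jaw": 87}, {"delta_rot": [0, 0, 0], "xyz": [0, 42.5, 0], "jaw": 87}, {"delta_rot": [0, 0, 0], "xyz": [0, 42.5, 0], "jaw": 87}, {"delta_rot": [0, 0, 0], "xyz": [0, 0, 0], "jaw": 87}, {"delta_rot": [0, 0, 0], "xyz": [0, 0, 0], "jaw": 87}, {"delta_rot": [0, 0, 0], "xyz": [0, 0, 0], "jaw": 87}]'

```text
time: 15.75
position: [0.3722, -0.2881, 0.1409]
orientation: [0.907, -0.02, 0.42, 0.011]
force: [-0.3, 0.4, -0.0]
finger_gap: 0.0873
```

```bash
python3 go.py .564 -.292 .035 -3 50
```

```text
t 15.75 q [-47.6  44.4 126.4 128.7  43.6 -80.8] tcp [ 0.3722 -0.2881  0.1409] grasp [ 0.4964 -0.294   0.0355] pitch 49.7 yaw 177.4 F [-0.3   0.44 -0.05] M [0.05 0.3  0.04] gap 0.0873
rot [-0.22, 0.26, 0.37] 0.5 shift in new axes [42.1, -6.2, 51.9] in present axes [42.4, -5.7, 51.8] 67.2
```

Request:
apply_moves --rows '[{"delta_rot": [-0.2, 0.2, 0.4], "xyz": [0, -4, 0], "jaw": 87}, {"delta_rot": [0, 0, 0], "xyz": [14, -1, 17], "jaw": 87}, {"delta_rot": [0, 0, 0], "xyz": [14, 0, 17], "jaw": 87}, {"delta_rot": [0, 0, 0], "xyz": [14, 0, 17.5], "jaw": 87}, {"delta_rot": [0, 0, 0], "xyz": [0, 0, 0], "jaw": 87}, {"delta_rot": [0, 0, 0], "xyz": [0, 0, 0], "jaw": 40}, {"delta_rot": [0, 0, 0], "xyz": [0, 0, 0], "jaw": 40}, {"delta_rot": [0, 0, 0], "xyz": [0, 0, 0], "jaw": 40}, {"delta_rot": [0, 0, 0], "xyz": [0, 0, 0], "jaw": 40}, {"delta_rot": [0, 0, 0], "xyz": [0, 0, 0], "jaw": 40}]'

```text
time: 17.0
position: [0.4409, -0.2823, 0.139]
orientation: [0.907, -0.023, 0.421, 0.009]
force: [2.8, -1.0, -1.4]
finger_gap: 0.0628
```

```bash
python3 go.py .565 -.292 .0465 -3 45.9
```

```text
t 17.0 q [-40.5  45.  120.8 132.3  39.3 -76. ] tcp [ 0.4409 -0.2823  0.139 ] grasp [ 0.5652 -0.2881  0.0337] pitch 49.8 yaw 177.2 F [ 2.76 -1.   -1.38] M [-0.09  0.18 -0.04] gap 0.0628
rot [-0.27, -3.87, -0.06] 3.9 shift in new axes [20.1, 3.1, -9.3] in present axes [20.7, 3.1, -7.9] 22.4
```

Request:
apply_moves --rows '[{"delta_rot": [0, -0.8, 0], "xyz": [4.3, 0, -1.2], "jaw": 40}, {"delta_rot": [0, -0.8, 0], "xyz": [4.3, 0, -1.2], "jaw": 40}, {"delta_rot": [0, -0.8, 0], "xyz": [4.3, 0, -1.2], "jaw": 40}, {"delta_rot": [0, -0.8, 0], "xyz": [4.3, 0, -1.2], "jaw": 40}, {"delta_rot": [0, -0.8, 0], "xyz": [4.3, 0, -1.2], "jaw": 40}, {"delta_rot": [0, 0, 0], "xyz": [0, 0, 0], "jaw": 40}, {"delta_rot": [0, 0, 0], "xyz": [0, 0, 0], "jaw": 40}, {"delta_rot": [0, 0, 0], "xyz": [0, 0, 0], "jaw": 40}, {"delta_rot": [0, 0, 0], "xyz": [0, 0, 0], "jaw": 40}, {"delta_rot": [0, 0, 0], "xyz": [0, 0, 0], "jaw": 40}]'

```text
time: 18.25
position: [0.4509, -0.2826, 0.1598]
orientation: [0.922, -0.024, 0.385, 0.007]
force: [1.4, -0.5, -3.7]
finger_gap: 0.0624
```

```bash
python3 go.py .424 -.285 .038 -3 49
```

```text
t 18.25 q [-39.2  41.6 119.8 126.7  31.9 -68.5] tcp [ 0.4509 -0.2826  0.1598] grasp [ 0.5667 -0.2878  0.0452] pitch 45.3 yaw 177.1 F [ 1.38 -0.53 -3.73] M [-0.07  0.31 -0.06] gap 0.0624
rot [-0.28, 3.67, -0.11] 3.7 shift in new axes [-109.4, 3.8, -103.3] in present axes [-115.8, 3.6, -96.1] 150.5
```

The right carton reads -3.7 N: it's the heavy one. I drag it out with the near end raised.

Request:
apply_moves --rows '[{"delta_rot": [0, 0, 0], "xyz": [-8, 0, -8], "jaw": 40}, {"delta_rot": [0, 0, 0], "xyz": [-15, 0, -15], "jaw": 40}, {"delta_rot": [0, 0, 0], "xyz": [-17, 0, -17], "jaw": 40}, {"delta_rot": [0, 0, 0], "xyz": [-17, 0, -17], "jaw": 40}, {"delta_rot": [0, 0, 0], "xyz": [-17, 0, -17], "jaw": 40}, {"delta_rot": [0, 0, 0], "xyz": [-17, 0, -17], "jaw": 40}, {"delta_rot": [0, 0, 0], "xyz": [-17, 0, -17], "jaw": 40}, {"delta_rot": [0, 0, 0], "xyz": [-10, 0, -10], "jaw": 40}, {"delta_rot": [0, 0, 0], "xyz": [0, 0, 0], "jaw": 40}, {"delta_rot": [0, 0, 0], "xyz": [0, 0, 0], "jaw": 40}]'

```text
time: 19.5
position: [0.27, -0.27, 0.1602]
orientation: [0.923, -0.026, 0.385, 0.007]
force: [1.7, -0.3, -2.0]
finger_gap: 0.063
```

```bash
python3 go.py .405 -.279 .0345 -3 49.8; python3 - <<'E'
from h import *
c=capture("side"); P=cloud(c); cv2.imwrite("pics/s1.png",cv2.resize(c["image"][80:320,100:400,::-1],None,fx=2,fy=2))
print([(np.round(d["position"],3).tolist(),round(d["confidence"],2)) for d in find_in("side","carton_a")])
E
```

```text
t 19.5 q [-58.1  40.8 135.7 121.5  43.3 -85.1] tcp [ 0.27   -0.27    0.1602] grasp [ 0.3857 -0.2753  0.0455] pitch 45.3 yaw 176.9 F [ 1.72 -0.26 -2.01] M [-0.02  0.33  0.01] gap 0.063
rot [-0.24, 4.52, -0.4] 4.5 shift in new axes [-8.7, 2.0, 21.5] in present axes [-6.9, 2.1, 22.1] 23.3
[([0.724, -0.04, 0.066], 0.74), ([0.717, -0.167, 0.062], 0.71), ([0.464, -0.287, 0.075], 0.66)]
```

View pics/s1.png

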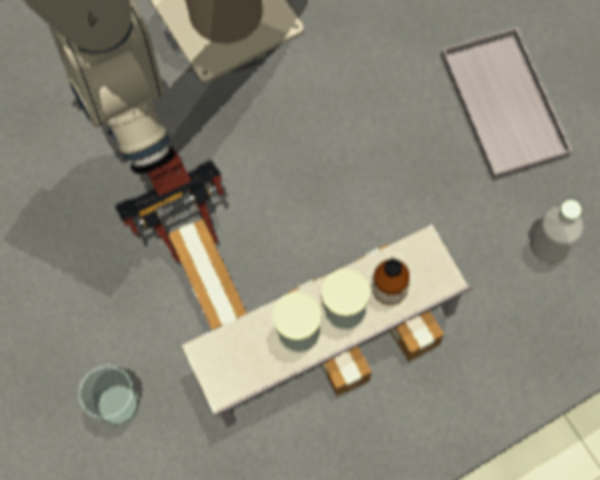

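Crop: the carton is fully out in front (far end at (230,322), by the shelf's edge), and the other two lie undisturbed at (347,370) and (418,332). Lower, release, rise.

Request:
apply_moves --rows '[{"delta_rot": [0, 1.1, 0], "xyz": [-5.6, 0, 1.6], "jaw": 40}, {"delta_rot": [0, 1.1, 0], "xyz": [-5.6, 0, 1.6], "jaw": 40}, {"delta_rot": [0, 1.1, 0], "xyz": [-5.6, 0, 1.6], "jaw": 40}, {"delta_rot": [0, 1.1, 0], "xyz": [-5.6, 0, 1.6], "jaw": 40}, {"delta_rot": [0, 0, 0], "xyz": [0, 0, 0], "jaw": 40}, {"delta_rot": [0, 0, 0], "xyz": [0, 0, 0], "jaw": 87}, {"delta_rot": [0, 0, 0], "xyz": [0, 0, 0], "jaw": 87}, {"delta_rot": [0, 0, 0], "xyz": [0, 0, 0], "jaw": 87}, {"delta_rot": [0, 0, 0], "xyz": [15, 0, -13], "jaw": 87}, {"delta_rot": [0, 0, 0], "xyz": [25, 0, -21], "jaw": 87}]'

```text
time: 20.85
position: [0.2588, -0.2693, 0.1896]
orientation: [0.905, -0.026, 0.424, 0.006]
force: [0.7, 0.1, 0.1]
finger_gap: 0.0867
```

Request:
apply_moves --rows '[{"delta_rot": [0, 0, 0], "xyz": [38, 0, -32], "jaw": 87}, {"delta_rot": [0, 0, 0], "xyz": [38, 0, -32], "jaw": 87}, {"delta_rot": [0, 0, 0], "xyz": [38, 0, -32], "jaw": 87}, {"delta_rot": [0, 0, 0], "xyz": [30, 0, -25], "jaw": 87}, {"delta_rot": [0, 10, 0], "xyz": [0, 0, 0], "jaw": 87}, {"delta_rot": [0, 10, 0], "xyz": [0, 0, 0], "jaw": 87}, {"delta_rot": [0, 10, 0], "xyz": [0, 0, 0], "jaw": 87}, {"delta_rot": [0, 0, 0], "xyz": [0, 0, 0], "jaw": 87}, {"delta_rot": [0, 0, 0], "xyz": [0, 0, 0], "jaw": 87}, {"delta_rot": [0, 0, 0], "xyz": [0, 0, 0], "jaw": 87}]'

```text
time: 22.1
position: [0.2576, -0.2691, 0.3882]
orientation: [0.762, -0.02, 0.648, 0.016]
force: [0.1, 0.0, 0.1]
finger_gap: 0.0872
```

```bash
python3 - <<'E'
from h import *
o,r=st(); q=o["q"]; c=capture("side"); P=cloud(c).reshape(-1,3)
m=(abs(P[:,2]-.066)<.008)&(abs(P[:,0]-.46)<.13)&(abs(P[:,1]+.28)<.08); x=P[m]
print(m.sum(),cv2.minAreaRect((x[:,:2]*1000).astype(np.float32)),x[:,2].min(),x[:,2].max())
prev=r; N=15
for k in range(1,N+1):
    s=k/N; t=rz(q[0])*ry(q[1]+q[2])*rz(q[3]*(1-s))*ry(q[4]+s*(np.pi-q[1]-q[2]-q[4]))*rz(q[5]+s*q[3]+np.pi/2)
    v=np.degrees((prev.inv()*t).as_rotvec()); print(k,v.round(1).tolist(),np.linalg.norm(v).round(1), t.apply([0,0,1]).round(2),np.degrees(q[5]+s*q[3]).round(0)); prev=t
E
```

```text
t 22.1 q [-65.7  11.4 137.7 109.1  68.3 -60.5] tcp [ 0.2576 -0.2691  0.3882] grasp [ 0.4183 -0.2772  0.362 ] pitch 80.8 yaw 177.1 F [0.09 0.02 0.09] M [0.08 0.39 0.  ] gap 0.0872
947 ((455.47393798828125, -279.6390380859375), (62.06769561767578, 186.16494750976562), 84.62355041503906) 0.05800636410540205 0.07383212484154789
1 [4.2, -5.7, 4.4] 8.4 [ 0.97  0.03 -0.26] -53.0
2 [3.4, -6.2, 4.1] 8.2 [ 0.93  0.1  -0.35] -46.0
3 [2.5, -6.4, 3.9] 7.9 [ 0.88  0.16 -0.44] -39.0
4 [1.6, -6.6, 3.6] 7.6 [ 0.82  0.21 -0.53] -31.0
5 [0.6, -6.6, 3.3] 7.4 [ 0.75  0.25 -0.61] -24.0
6 [-0.3, -6.4, 3.1] 7.1 [ 0.67  0.28 -0.68] -17.0
7 [-1.1, -6.2, 2.8] 6.9 [ 0.59  0.3  -0.75] -10.0
8 [-1.9, -5.8, 2.6] 6.6 [ 0.5   0.3  -0.81] -2.0
9 [-2.6, -5.3, 2.3] 6.3 [ 0.42  0.28 -0.86] 5.0
10 [-3.2, -4.7, 2.1] 6.1 [ 0.33  0.26 -0.91] 12.0
11 [-3.7, -4.0, 1.9] 5.8 [ 0.25  0.22 -0.94] 20.0
12 [-4.1, -3.3, 1.7] 5.5 [ 0.17  0.18 -0.97] 27.0
13 [-4.4, -2.5, 1.5] 5.3 [ 0.11  0.13 -0.99] 34.0
14 [-4.5, -1.7, 1.3] 5.0 [ 0.05  0.06 -1.  ] 41.0
15 [-4.5, -1.0, 1.1] 4.7 [ 0. -0. -1.] 49.0
```

Request:
apply_moves --rows '[{"delta_rot": [4.2, -5.7, 4.4], "xyz": [0, 0, 0], "jaw": 87}, {"delta_rot": [3.4, -6.2, 4.1], "xyz": [0, 0, 0], "jaw": 87}, {"delta_rot": [2.5, -6.4, 3.9], "xyz": [0, 0, 0], "jaw": 87}, {"delta_rot": [1.6, -6.6, 3.6], "xyz": [0, 0, 0], "jaw": 87}, {"delta_rot": [0.6, -6.6, 3.3], "xyz": [0, 0, 0], "jaw": 87}, {"delta_rot": [-0.3, -6.4, 3.1], "xyz": [0, 0, 0], "jaw": 87}, {"delta_rot": [-1.1, -6.2, 2.8], "xyz": [0, 0, 0], "jaw": 87}, {"delta_rot": [-1.9, -5.8, 2.6], "xyz": [0, 0, 0], "jaw": 87}, {"delta_rot": [-2.6, -5.3, 2.3], "xyz": [0, 0, 0], "jaw": 87}, {"delta_rot": [-3.2, -4.7, 2.1], "xyz": [0, 0, 0], "jaw": 87}]'

```text
time: 23.4
position: [0.2572, -0.2694, 0.3913]
orientation: [0.969, -0.152, 0.125, -0.152]
force: [-0.1, 0.7, -0.2]
finger_gap: 0.087
```

```bash
python3 go.py .4555 -.280 .13 -5.4 0
```

```text
t 23.4 q [-55.7   4.6 124.3  27.   57.3  36.2] tcp [ 0.2572 -0.2694  0.3913] grasp [ 0.3041 -0.2277  0.2409] pitch 22.7 yaw 164.2 F [-0.1   0.69 -0.24] M [0.02 0.14 0.01] gap 0.087
rot [-18.2, -13.56, -12.32] 25.8 shift in new axes [198.4, -8.1, 98.3] in present axes [167.3, -8.8, 145.0] 221.6
```

Request:
apply_moves --rows '[{"delta_rot": [-6.1, -4.5, -4.1], "xyz": [0, 0, 0], "jaw": 87}, {"delta_rot": [-6.1, -4.5, -4.1], "xyz": [0, 0, 0], "jaw": 87}, {"delta_rot": [-6.1, -4.5, -4.1], "xyz": [0, 0, 0], "jaw": 87}, {"delta_rot": [0, 0, 0], "xyz": [40, -1.6, 19], "jaw": 87}, {"delta_rot": [0, 0, 0], "xyz": [40, -1.6, 19], "jaw": 87}, {"delta_rot": [0, 0, 0], "xyz": [40, -1.6, 19], "jaw": 87}, {"delta_rot": [0, 0, 0], "xyz": [40, -1.6, 19], "jaw": 87}, {"delta_rot": [0, 0, 0], "xyz": [38, -1.6, 20], "jaw": 87}, {"delta_rot": [0, 0, 0], "xyz": [0, 0, 0], "jaw": 87}, {"delta_rot": [0, 0, 0], "xyz": [0, 0, 0], "jaw": 87}]'

```text
time: 24.65
position: [0.4632, -0.2813, 0.2973]
orientation: [0.999, -0.043, 0.003, 0.016]
force: [-0.3, 0.0, 0.2]
finger_gap: 0.0875
```

```bash
python3 go.py .4555 -.280 .038 -5.4 0
```

```text
t 24.65 q [-32.2  25.9 108.4  -2.1  44.6  64.3] tcp [ 0.4632 -0.2813  0.2973] grasp [ 0.4638 -0.2867  0.1344] pitch 1.9 yaw 175.0 F [-0.32  0.04  0.22] M [0.04 0.03 0.  ] gap 0.0875
rot [1.87, -0.38, 0.43] 2.0 shift in new axes [-7.8, -0.6, 96.3] in present axes [-8.4, -3.8, 96.2] 96.6
```

Request:
apply_moves --rows '[{"delta_rot": [1.9, -0.4, 0.4], "xyz": [-4, 0, 0], "jaw": 87}, {"delta_rot": [0, 0, 0], "xyz": [-4, -1, 0], "jaw": 87}, {"delta_rot": [0, 0, 0], "xyz": [0, 0, 32], "jaw": 87}, {"delta_rot": [0, 0, 0], "xyz": [0, 0, 32], "jaw": 87}, {"delta_rot": [0, 0, 0], "xyz": [0, 0, 30], "jaw": 87}, {"delta_rot": [0, 0, 0], "xyz": [0, 0, 0], "jaw": 87}, {"delta_rot": [0, 0, 0], "xyz": [0, 0, 0], "jaw": 40}, {"delta_rot": [0, 0, 0], "xyz": [0, 0, 0], "jaw": 40}, {"delta_rot": [0, 0, 0], "xyz": [0, 0, 0], "jaw": 40}, {"delta_rot": [0, 0, 0], "xyz": [0, 0, 0], "jaw": 40}]'

```text
time: 25.9
position: [0.4514, -0.281, 0.2094]
orientation: [0.999, -0.05, 0.004, 0.001]
force: [0.2, -0.1, -6.3]
finger_gap: 0.0618
```

```bash
python3 go.py .427 .3425 .12 -12.6 0
```

```text
t 25.9 q [-33.2  34.1 110.9   0.2  34.5  62.3] tcp [ 0.4514 -0.281   0.2094] grasp [ 0.4527 -0.2815  0.0464] pitch 0.5 yaw 174.3 F [ 0.19 -0.07 -6.34] M [ 0.03  0.1  -0.03] gap 0.0618
rot [0.09, -0.48, 6.91] 6.9 shift in new axes [-159.9, -603.2, -73.6] in present axes [-85.5, -617.9, -75.6] 628.4
```

Request:
apply_moves --rows '[{"delta_rot": [0, 0, 0], "xyz": [0, 0, -15], "jaw": 40}, {"delta_rot": [0, 0, 0], "xyz": [0, 0, -25], "jaw": 40}, {"delta_rot": [0, 0, 0], "xyz": [0, 0, -25], "jaw": 40}, {"delta_rot": [0, 0, 0], "xyz": [0, 0, -10], "jaw": 40}, {"delta_rot": [0, 0, 0], "xyz": [-4, -20, 0], "jaw": 40}, {"delta_rot": [0, 0, 0], "xyz": [-6, -40, 0], "jaw": 40}, {"delta_rot": [0, 0, 0], "xyz": [-6, -42, 0], "jaw": 40}, {"delta_rot": [0, 0, 0], "xyz": [-6, -42, 0], "jaw": 40}, {"delta_rot": [0, 0, 0], "xyz": [-6, -42, 0], "jaw": 40}, {"delta_rot": [0, 0, 0], "xyz": [-6, -42, 0], "jaw": 40}]'

```text
time: 27.15
position: [0.4345, -0.0406, 0.2845]
orientation: [0.999, -0.052, -0.0, -0.0]
force: [0.6, 1.2, -5.5]
finger_gap: 0.0621
```

```bash
python3 go.py .427 .3425 .12 -12.6 0
```

```text
t 27.15 q [-6.900e+00  2.040e+01  1.212e+02  1.000e-01  3.840e+01  8.900e+01] tcp [ 0.4345 -0.0406  0.2845] grasp [ 0.4344 -0.0405  0.1215] pitch 0.1 yaw 174.0 F [ 0.58  1.23 -5.54] M [ 0.05 -0.06  0.02] gap 0.0621
rot [-0.05, 0.04, 6.63] 6.6 shift in new axes [-90.9, -372.3, 1.5] in present axes [-47.3, -380.3, 1.9] 383.2
```

Request:
apply_moves --rows '[{"delta_rot": [0, 0, 0], "xyz": [-5.5, -45, 0], "jaw": 40}, {"delta_rot": [0, 0, 0], "xyz": [-5.5, -45, 0], "jaw": 40}, {"delta_rot": [0, 0, 0], "xyz": [-5.5, -45, 0], "jaw": 40}, {"delta_rot": [0, 0, 0], "xyz": [-5.5, -45, 0], "jaw": 40}, {"delta_rot": [0, 0, 0], "xyz": [-5.5, -45, 0], "jaw": 40}, {"delta_rot": [0, 0, 0], "xyz": [-5.5, -45, 0], "jaw": 40}, {"delta_rot": [0, 0, 0], "xyz": [-5.5, -45, 0], "jaw": 40}, {"delta_rot": [0, 0, 0], "xyz": [-4, -35, 0], "jaw": 40}, {"delta_rot": [0, 0, 3.3], "xyz": [0, -15, 0], "jaw": 40}, {"delta_rot": [0, 0, 3.3], "xyz": [0, 0, 0], "jaw": 40}]'

```text
time: 28.4
position: [0.4132, 0.3457, 0.2764]
orientation: [0.994, -0.107, -0.009, 0.003]
force: [-1.1, -0.3, -6.7]
finger_gap: 0.0616
```

```bash
python3 go.py .427 .3425 .055 -12.6 0; python3 - <<'E'
from h import *
c=capture("top"); P=cloud(c).reshape(-1,3); o=get_obs()
cv2.imwrite("pics/t2.png",cv2.resize(c["image"][150:350,60:360,::-1],None,fx=2,fy=2))
c=capture("side"); P=cloud(c);cv2.imwrite("pics/s2.png",cv2.resize(c["image"][40:220,260:440,::-1],None,fx=3,fy=3))
m=silhouettes("side","carton_a")
for d in m:
    x=P[d["pixels"]&(P[...,2]>.01)]
    if len(x): print(d["confidence"],len(x),np.median(x,0).round(3),"z pct",np.percentile(x[:,2],[2,50,98]).round(3))
E
```

```text
t 28.4 q [ 38.5  28.  108.7   0.6  44.4 140.4] tcp [0.4132 0.3457 0.2764] grasp [0.4102 0.3449 0.1135] pitch 1.1 yaw 167.7 F [-1.12 -0.28 -6.69] M [-0.    0.03 -0.08] gap 0.0616
rot [0.5, 0.96, 0.32] 1.1 shift in new axes [14.2, 0.1, 58.4] in present axes [15.2, -0.3, 58.2] 60.1
0.89 379 [ 0.717 -0.167  0.064] z pct [0.015 0.064 0.074]
0.67 807 [0.458 0.33  0.13 ] z pct [0.069 0.13  0.145]
0.64 381 [ 0.725 -0.039  0.064] z pct [0.016 0.064 0.103]
```

View pics/s2.png

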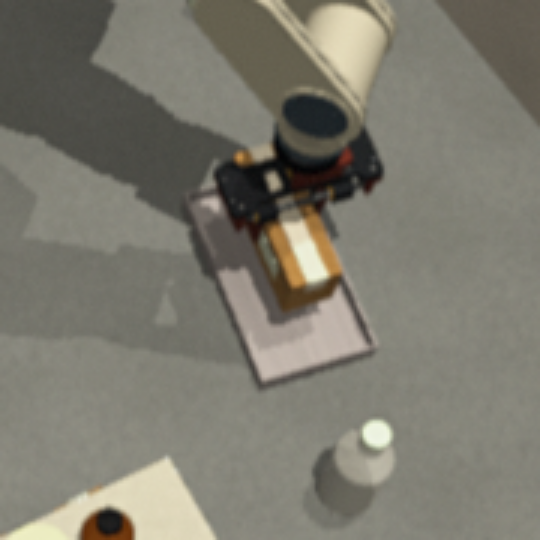

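Crop: the carton hangs over the tray, far end at about (305,285), near the centre line and clear of the wash bottle at (370,450). I check its level before lowering.

```bash
python3 - <<'E'
from h import *
c=capture("side"); P=cloud(c); o,r=st(False)
for d in silhouettes("side","carton_a"):
    x=P[d["pixels"]]; 
    if len(x)<300 or np.median(x[:,1])<.2: continue
    x=x[(x[:,2]>.115)&(x[:,2]<.15)]
    for _ in range(4):
        A=np.c_[x[:,:2]-[.41,.345],np.ones(len(x))]; k=np.linalg.lstsq(A,x[:,2],rcond=None)[0]; e=abs(A@k-x[:,2]); x=x[e<max(.003,2*e.std())]
    print(len(x),"slope x,y deg",np.degrees(k[:2]).round(2),"top z at tray centre",k[2].round(4),"y range",x[:,1].min(),x[:,1].max(),"xr",x[:,0].min(),x[:,0].max())
    print(cv2.minAreaRect((x[:,:2]*1000).astype(np.float32)))
E
```

```text
t 28.6 q [ 38.4  27.9 108.7   0.6  44.4 140.1] tcp [0.4138 0.3441 0.2768] grasp [0.4108 0.3433 0.1138] pitch 1.1 yaw 167.8 F [-0.19  0.1  -6.31] M [ 0.03 -0.    0.02] gap 0.0617
295 slope x,y deg [-1.69  1.33] top z at tray centre 0.1333 y range 0.29565411508216893 0.3694949087077682 xr 0.3219280400194743 0.5068712362476873
((414.3786926269531, 339.6386413574219), (65.25769805908203, 182.53622436523438), 81.65956115722656)
```

Request:
apply_moves --rows '[{"delta_rot": [0.5, 1.0, 0], "xyz": [5, -2, 0], "jaw": 40}, {"delta_rot": [0, 0, 0], "xyz": [7, -2, 0], "jaw": 40}, {"delta_rot": [0, 0, 0], "xyz": [2, 0, 14], "jaw": 40}, {"delta_rot": [0, 0, 0], "xyz": [0, 0, 14], "jaw": 40}, {"delta_rot": [0, 0, 0], "xyz": [0, 0, 14], "jaw": 40}, {"delta_rot": [0, 0, 0], "xyz": [0, 0, 10], "jaw": 40}, {"delta_rot": [0, 0, 0], "xyz": [0, 0, 0], "jaw": 40}, {"delta_rot": [0, 0, 0], "xyz": [0, 0, 0], "jaw": 40}, {"delta_rot": [0, 0, 0], "xyz": [0, 0, 0], "jaw": 40}, {"delta_rot": [0, 0, 0], "xyz": [0, 0, 0], "jaw": 40}]'

```text
time: 29.9
position: [0.4299, 0.3442, 0.2206]
orientation: [0.994, -0.107, 0.001, 0.0]
force: [0.4, -0.5, -6.0]
finger_gap: 0.062
```

```bash
python3 go.py .427 .3425 .051 -12.6 0
```

```text
t 29.9 q [ 3.750e+01  3.400e+01  1.083e+02 -1.000e-01  3.770e+01  1.398e+02] tcp [0.4299 0.3442 0.2206] grasp [0.4301 0.3441 0.0576] pitch 0.1 yaw 167.8 F [ 0.37 -0.48 -5.97] M [0.01 0.01 0.01] gap 0.062
rot [-0.0, -0.08, 0.36] 0.4 shift in new axes [-2.5, 2.3, 6.6] in present axes [-2.5, 2.3, 6.6] 7.4
```

Request:
apply_moves --rows '[{"delta_rot": [0, 0, 0], "xyz": [0, 0, 2], "jaw": 40}, {"delta_rot": [0, 0, 0], "xyz": [0, 0, 2], "jaw": 40}, {"delta_rot": [0, 0, 0], "xyz": [0, 0, 2], "jaw": 40}, {"delta_rot": [0, 0, 0], "xyz": [0, 0, 1], "jaw": 40}, {"delta_rot": [0, 0, 0], "xyz": [0, 0, 1], "jaw": 40}, {"delta_rot": [0, 0, 0], "xyz": [0, 0, 0], "jaw": 40}, {"delta_rot": [0, 0, 0], "xyz": [0, 0, 0], "jaw": 40}, {"delta_rot": [0, 0, 0], "xyz": [0, 0, 0], "jaw": 40}, {"delta_rot": [0, 0, 0], "xyz": [0, 0, 0], "jaw": 40}, {"delta_rot": [0, 0, 0], "xyz": [0, 0, 0], "jaw": 40}]'

```text
time: 31.15
position: [0.4301, 0.3443, 0.2128]
orientation: [0.994, -0.107, 0.001, -0.0]
force: [0.1, -0.7, -4.9]
finger_gap: 0.062
```

```bash
python3 go.py .427 .3425 .051 -12.6 0
```

```text
t 31.15 q [ 3.750e+01  3.480e+01  1.083e+02 -1.000e-01  3.680e+01  1.398e+02] tcp [0.4301 0.3443 0.2128] grasp [0.4305 0.3444 0.0498] pitch 0.1 yaw 167.8 F [ 0.06 -0.68 -4.93] M [0.05 0.01 0.  ] gap 0.062
rot [-0.05, -0.13, 0.36] 0.4 shift in new axes [-2.6, 2.4, -1.2] in present axes [-2.7, 2.4, -1.3] 3.8
```

Request:
apply_moves --rows '[{"delta_rot": [0, 0, 0], "xyz": [0, 0, 1], "jaw": 40}, {"delta_rot": [0, 0, 0], "xyz": [0, 0, 1], "jaw": 40}, {"delta_rot": [0, 0, 0], "xyz": [0, 0, 1], "jaw": 40}, {"delta_rot": [0, 0, 0], "xyz": [0, 0, 1], "jaw": 40}, {"delta_rot": [0, 0, 0], "xyz": [0, 0, 0], "jaw": 40}, {"delta_rot": [0, 0, 0], "xyz": [0, 0, 0], "jaw": 40}, {"delta_rot": [0, 0, 0], "xyz": [0, 0, 0], "jaw": 40}, {"delta_rot": [0, 0, 0], "xyz": [0, 0, 0], "jaw": 40}, {"delta_rot": [0, 0, 0], "xyz": [0, 0, 0], "jaw": 40}, {"delta_rot": [0, 0, 0], "xyz": [0, 0, 0], "jaw": 40}]'

```text
time: 32.4
position: [0.4301, 0.3447, 0.2121]
orientation: [0.994, -0.106, 0.002, -0.0]
force: [-1.6, 0.3, -1.9]
finger_gap: 0.0619
```

```bash
python3 - <<'E'
from h import *
c=capture("side"); P=cloud(c); o,r=st(False)
for d in silhouettes("side","carton_a"):
    x=P[d["pixels"]]; 
    if len(x)<300 or np.median(x[:,1])<.2: continue
    x=x[(x[:,2]>.055)&(x[:,2]<.09)]
    for _ in range(4):
        A=np.c_[x[:,:2]-[.427,.3425],np.ones(len(x))]; k=np.linalg.lstsq(A,x[:,2],rcond=None)[0]; e=abs(A@k-x[:,2]); x=x[e<max(.003,2*e.std())]
    print(len(x),"slope x,y deg",np.degrees(k[:2]).round(2),"top z at tray centre",k[2].round(4)); print(cv2.minAreaRect((x[:,:2]*1000).astype(np.float32)))
E
```

```text
t 32.45 q [ 37.5  34.9 108.3  -0.2  36.7 139.8] tcp [0.4301 0.3447 0.2121] grasp [0.4306 0.3448 0.0491] pitch 0.2 yaw 167.8 F [-1.86 -0.51 -2.79] M [-0.22  0.08 -0.03] gap 0.0618
238 slope x,y deg [-0.93 -1.12] top z at tray centre 0.069
((435.9532470703125, 344.27154541015625), (62.1248664855957, 180.67774963378906), 77.26783752441406)
```

The carton bears on the floor: the load has come off, its top is at 0.069 and it's within 10 mm of centre. Release and rise.

Request:
apply_moves --rows '[{"delta_rot": [0, 0, 0], "xyz": [0, 0, 1], "jaw": 40}, {"delta_rot": [0, 0, 0], "xyz": [0, 0, 0], "jaw": 55}, {"delta_rot": [0, 0, 0], "xyz": [0, 0, 0], "jaw": 87}, {"delta_rot": [0, 0, 0], "xyz": [0, 0, 0], "jaw": 87}, {"delta_rot": [0, 0, 0], "xyz": [0, 0, 0], "jaw": 87}, {"delta_rot": [0, 0, 0], "xyz": [0, 0, 0], "jaw": 87}, {"delta_rot": [0, 0, 0], "xyz": [0, 0, -15], "jaw": 87}, {"delta_rot": [0, 0, 0], "xyz": [0, 0, -30], "jaw": 87}, {"delta_rot": [0, 0, 0], "xyz": [0, 0, -40], "jaw": 87}, {"delta_rot": [0, 0, 0], "xyz": [0, 0, -40], "jaw": 87}]'

```text
time: 33.75
position: [0.4297, 0.3445, 0.3409]
orientation: [0.994, -0.106, 0.001, 0.0]
force: [-0.3, -0.0, 0.4]
finger_gap: 0.0869
```

Request:
apply_moves --rows '[{"delta_rot": [0, 0, 0], "xyz": [0, 0, -40], "jaw": 87}, {"delta_rot": [0, 0, 0], "xyz": [0, 45, -20], "jaw": 87}, {"delta_rot": [0, 0, 0], "xyz": [0, 45, 0], "jaw": 87}, {"delta_rot": [0, 0, 0], "xyz": [0, 45, 0], "jaw": 87}, {"delta_rot": [0, 0, 0], "xyz": [0, 45, 0], "jaw": 87}, {"delta_rot": [0, 0, 0], "xyz": [0, 0, 0], "jaw": 87}, {"delta_rot": [0, 0, 0], "xyz": [0, 0, 0], "jaw": 87}, {"delta_rot": [0, 0, 0], "xyz": [0, 0, 0], "jaw": 87}, {"delta_rot": [0, 0, 0], "xyz": [0, 0, 0], "jaw": 87}, {"delta_rot": [0, 0, 0], "xyz": [0, 0, 0], "jaw": 87}]'

```text
time: 35.0
position: [0.3908, 0.1665, 0.4136]
orientation: [0.994, -0.104, 0.009, -0.005]
force: [-0.4, 0.6, -0.1]
finger_gap: 0.0869
```

```bash
python3 - <<'E'
from h import *
c=capture("side"); P=cloud(c); o,r=st(False); cv2.imwrite("pics/s3.png",c["image"][...,::-1])
for d in silhouettes("side","carton_a"):
    x=P[d["pixels"]]; x=x[(x[:,2]>.055)&(x[:,2]<.08)]
    if len(x)<50: continue
    m=np.median(x,0)
    for _ in range(4):
        A=np.c_[x[:,:2]-m[:2],np.ones(len(x))]; k=np.linalg.lstsq(A,x[:,2],rcond=None)[0]; e=abs(A@k-x[:,2]); x=x[e<max(.003,2*e.std())]
    print(len(x),m.round(3),"slope deg",np.degrees(k[:2]).round(2),"top z",k[2].round(4),cv2.minAreaRect((x[:,:2]*1000).astype(np.float32)))
E
```

```text
t 35.05 q [2.140e+01 6.100e+00 1.173e+02 1.000e-01 5.550e+01 1.234e+02] tcp [0.3908 0.1665 0.4136] grasp [0.3938 0.1679 0.2506] pitch 1.2 yaw 168.0 F [ 0.51 -0.69 -0.5 ] M [ 0.04  0.07 -0.01] gap 0.087
435 [0.438 0.343 0.068] slope deg [0.73 0.75] top z 0.0682 ((433.3809814453125, 344.6478576660156), (63.463836669921875, 183.27122497558594), 77.80866241455078)
146 [ 0.713 -0.166  0.066] slope deg [0.32 0.78] top z 0.0656 ((712.410888671875, -165.77499389648438), (60.80350112915039, 45.86530303955078), 84.20654296875)
144 [ 0.723 -0.036  0.066] slope deg [ 0.94 -1.02] top z 0.0664 ((722.0635375976562, -34.346195220947266), (63.022274017333984, 49.551239013671875), 89.74136352539062)
```

View pics/s3.png

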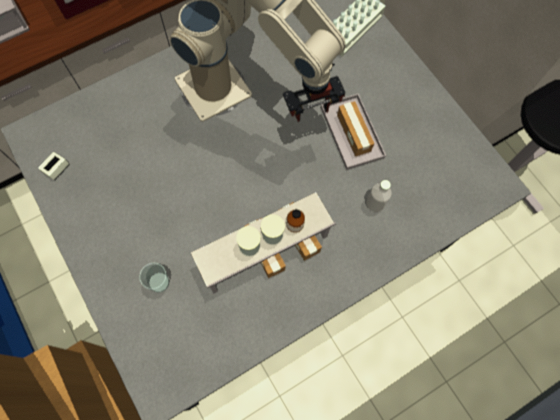

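The picture shows the heavy carton flat in the tray at (355,128). The light ones are still at (273,265) and (310,247), the bottles and beaker are unmoved, and the arm is clear of everything.

```bash
python3 -c "
from plant import *
print(close_job())"
```

```text
the job is handed in; nothing more can be done
None
```

The heavy carton is in the steel tray, upright, and I've handed the job in; no verdict came back.

**Finding the heavy one:** I pinched each carton's near end and raised it about 12 mm. The vertical force read about -1.0 N for the middle carton, +0.3 N for the left and -3.7 N for the right. Unloaded readings wandered by up to about 1.3 N, so this test alone was rough. The full lift settled it: the right carton weighed about 6.3 N.

**Moving it:** I drew the right carton out by its near end, set it down in front of the shelf and gripped it again from above at its middle. Then I carried it over and lowered it in small steps until the tray took the load.

**Last checks, at 35 s of the 72 s allowed:**
- **Heavy carton:** its centre is about 6 mm from the tray's centre. Its top is at 68 mm, which is right for resting on the tray floor. The measured tilt of about 1° is within the depth noise.
- **Light cartons:** both are flat, with their far ends within about 5 mm of where they started.
- **Surroundings:** the bottles and beaker look unmoved in the final picture, and the arm is clear of everything. I measured no shelf contact, though the force was only read at the end of each move.

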